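Sweep the stones into the pan and hang the brush on the bin

TASK

Take the yellow brush and sweep all three stones off the cleaning deck into the grey catch pan at its end; touch the stones only with the brush. Then hang the brush by its own hook over the rim of the blue bin, with the bristles outside the bin and clear of the ledge, and let go so that it stays there. Leave the tin, the cup and the sunglasses case where they are.

Things in the scene. Friction and masses are not known exactly. Their poses are not given: they have to be found in the camera images.
- brush_handle (a point): Yellow upright brush, loose, about 240 g, stands on its bristles. Point to grip: on the axis of its upright handle, 190 mm above the bristles' underside. Axes: z up the handle, x along the wide head, y across it, hook on the -y side. Handle bar 26 mm (x) by 20 mm (y), 50 to 225 mm above the bristles' underside.
- bristles (a point): Centre of the underside of the brush's head, 190 mm straight below brush_handle, same axes. Stiff black bristle block 100 mm (x) by 36 mm (y), 32 mm high, under a yellow block 104 by 40 mm that ends 50 mm up.
- hook (a point): Under the brush's hook, mid-throat: 33 mm to -y of the handle axis, 140 mm above the bristles' underside, on the underside of its flat strap (24 mm wide in x, 7 mm thick, from the handle to 53 mm to -y). Same axes.
- hook_tip (a point): Lower end of the hook's downturned leg: 49.5 mm to -y of the handle axis, 107 mm above the bristles' underside, 33 mm below the strap's underside. Leg 7 mm thick (46 to 53 mm to -y). A straight wall fits under the strap between the head's side (20 mm to -y) and the leg (46 mm to -y). Same axes.
- bin: Blue open-topped shoe-care bin, fixed: 180 mm (x) by 160 mm (y) by 165 mm high, upright walls 6 mm thick. Origin at the centre of its underside on the ledge; rim at 165 mm. Cans inside reach 61 mm. Its +y side faces the brush's starting place and is free; the hook may go over any wall.
- station: Cleaning deck and catch pan, one fixed piece; origin under the deck's centre, on the ledge. Deck top (black) 45 mm up, 130 mm wide in x between side lips 12 mm high, from y = -110 mm (open end) to +110 mm, where it drops into the grey pan: inside y = 110 to 228 mm, x = +-65 mm, floor 6 mm up, walls 65 mm high. Sweep along +y.
- stone_a_mid (a point): Centre of a grey loose driveway stone: flat-based block about 38 x 36 mm, 24 mm high, 50 g. Starts on the deck, its centre between y = -30 and +85 mm in the deck's frame.
- stone_b_mid (a point): Centre of a reddish loose driveway stone: flat-based block about 38 x 36 mm, 24 mm high, 50 g. Starts on the deck, its centre between y = -30 and +85 mm in the deck's frame.
- stone_c_mid (a point): Centre of an off-white loose driveway stone: flat-based block about 38 x 36 mm, 24 mm high, 50 g. Starts on the deck, its centre between y = -30 and +85 mm in the deck's frame.
- tin: Bystander: round steel shoe-polish tin with red lid, 94 mm across, 44 mm high; origin under its centre.
- cup: Bystander: white ceramic cup, 80 mm across, 90 mm high; origin under its centre.
- case: Bystander: black sunglasses case, 65 x 160 mm, 49 mm high; origin under its centre.
Not all that is in view belongs to the job. Leave any red look-alike of the part that bears stone_c_mid alone. What is shaped like the part that bears brush_handle but purple is not meant.

How it is judged:
By the outcome, as a careful person would: the job done as asked, in the order asked, and still so for the second after the job is handed in, with the robot touching nothing.
It also fails if it takes over 54 s, if anything falls off the work surface, if the arm or the gripper's body presses on something with over 40 N, if the wrist force passes 120 N, or if a joint passes its speed limit or range.

ROBOT

A 7-joint arm with a two-finger parallel gripper is mounted at the origin on the work surface. World frame = base frame: x ahead of the robot, y to its left, z up, the work surface at z = 0. Lengths are in m, angles in rad, forces in N, time in s.
With the tool pointing down it reaches from about 0.4 to 0.85 m from the base axis. Payload 4.5 kg.
Tool frame: the origin (TCP) lies on the centre line of the jaws, within the pads' length; the fingertips stand 17 mm ahead of it and the grasp point (between the pads) lies 2 mm behind it (r.tip_reach is the distance from the TCP to the fingertips, in m); z points along the fingers, y is the line along which they close (so a half turn about z gives the same grasp; the last joint's range is limited). The gripper opens to 88 mm and grips with 3 to 60 N. Pads are 18 mm wide; open, the fingers measure 123 mm over their backs; the gripper's body (75 mm by 187 mm) begins 45 mm behind the grasp point.
Start: joints at [-1.314, 0.689, -0.195, 1.565, 0.157, 0.902, -0.215], TCP at [0.138, 0.61, 0.223] pointing down, gripper open.
Joint ranges: [-3.01, 3.01], [-0.46, 2.08], [-1.47, 1.51], [0.13, 2.56], [-1, 4.14], [0.04, 2.09], [-2.66, 2.66]. Speed limits (rad/s): [2.57, 2.57, 3.14, 3.14, 3.14, 3.14, 3.14].

INTERFACE

Orientations are given as a unit quaternion [x, y, z, w].
In Python, from plant import r gives the robot as it stands.
- The arm moves only by the tool step_arm, never from a script. Its argument "steps" is a list of rows, each a list of 7 numbers: the shift along the tool's x, y, z in cm, then the turn, a rotation vector about the tool's x, y, z in degrees, then the gripper's target within -1 to 1 (shut at 1, half-way at 0, fully open at -1). A call has 1 to 8 rows; each row shifts and turns the commanded pose from where the row before left it, along the tool's axes as they then stand; what a row does not reach is not made up. A row lasts 1/8 s, in which the tool goes at most 62.5 mm and 10.7 degrees, less where a joint would pass 70% of its speed; a pose out of reach is approached as far as the arm can. A call with a gripper value outside its range is refused whole. The fingers move at their own pace and stop on an object; "force" is the grip in N (left out, the last holds). Time passes only in rows, so rows that do not move let the fingers close. It gives the time, the measured TCP pose, the force, the opening and the grip force at its end, in the units of the state.
- r.get_state(): the state, without advancing time (a new reading comes with each control period).
- r.snapshot(name): name is "side" or "top"; returns a dict with "pixels" (420x560x3 uint8, red, green, blue), "fx", "fy", "cx", "cy" (pixels), "dist_coeffs" ([k1, k2, p1, p2, k3] as OpenCV has them; the pictures are not rectified), "cam_to_world" (4x4, takes a point from camera to world coordinates). Camera axes: x right, y down, z forward; pixel columns grow to the right and rows downward; lengths in m; the calibration is good to about 2 mm. A picture is of the moment at which its call begins. There is no depth.
- r.finish_job(): hands the job in; it is judged then, once.
The state is a dict: "clock": time; "q": joint angles; "qd": joint speeds; "joint_torque": joint torques, N m; "tool_pos": TCP position; "eef_rot": TCP orientation; "contact_force": force on the tool from outside, world axes, zero at the start; "moment": the same for the moment, N m; "opening": opening from 0.0 (shut) to 1.0 (fully open); "finger_force": force on a finger pad.
Only numpy, scipy, OpenCV 4.12 (cv2) and the standard library are available. Lean on these libraries where they do the work, as an engineer would, in place of code of your own. Each camera call takes 0.05 s, during which the arm holds its last target. There are 200 camera calls.

## Working session

There is one attempt and no reset: what is moved stays moved. The work goes in short steps, Python scripts to look and compute and a tool call to move; the robot and the scene stay as the last step left them, time stands still between calls to the robot, and variables do not carry over. Pictures are saved under pics/ and viewed, at most 10 in all, crops included, and the job is handed in when it is done.

Besides the shell and the picture viewer there is one more tool, called after ">>>" by a JSON object that holds its "op" and its "data", one argument or row to a line. step_arm: Moves the arm, as the interface text tells. Its arguments: {"type":"object","properties":{"steps":{"type":"array","items":{"type":"array","items":{"type":"number"}}},"force":{"type":"number"}},"required":["steps"]}

```bash
mkdir -p pics; ls
python3 - <<'E'
from plant import r
import cv2,pickle
for n in("top","side"):
    s=r.snapshot(n); pickle.dump(s,open(f"{n}.pkl","wb"))
    cv2.imwrite(f"pics/{n}1.png",cv2.resize(s["pixels"][:,:,::-1],(800,600)))
    print(n,s["fx"],s["fy"],s["cx"],s["cy"],s["dist_coeffs"],s["cam_to_world"])
st=r.get_state();print(st["tool_pos"],st["eef_rot"],st["clock"],st["opening"])
E
```

```text
pics
top 438.522958162683 438.522958162683 273.5051668383515 215.9946383591657 [-0.00313397  0.          0.          0.          0.        ] [[ 0.0763032  -0.97215674  0.22156057  0.33937961]
 [-0.99707758 -0.07523222  0.01328173  0.01513631]
 [ 0.00375657 -0.22192652 -0.97505616  1.1177462 ]
 [ 0.          0.          0.          1.        ]]
side 464.3286704677036 464.3286704677036 278.31335359907007 210.52246592153801 [-0.14373639  0.          0.          0.          0.        ] [[-0.99168182 -0.07784851  0.10250253  0.43960307]
 [-0.12842374  0.6518434  -0.74740051  0.85982749]
 [-0.00863158 -0.75434726 -0.65641885  0.86255814]
 [ 0.          0.          0.          1.        ]]
[0.137999   0.60896451 0.2224113 ] [ 1.11099295e-01  9.93808968e-01 -8.25838094e-04 -2.53585482e-05] 0.1 0.9975023221594392
```

View pics/top1.png

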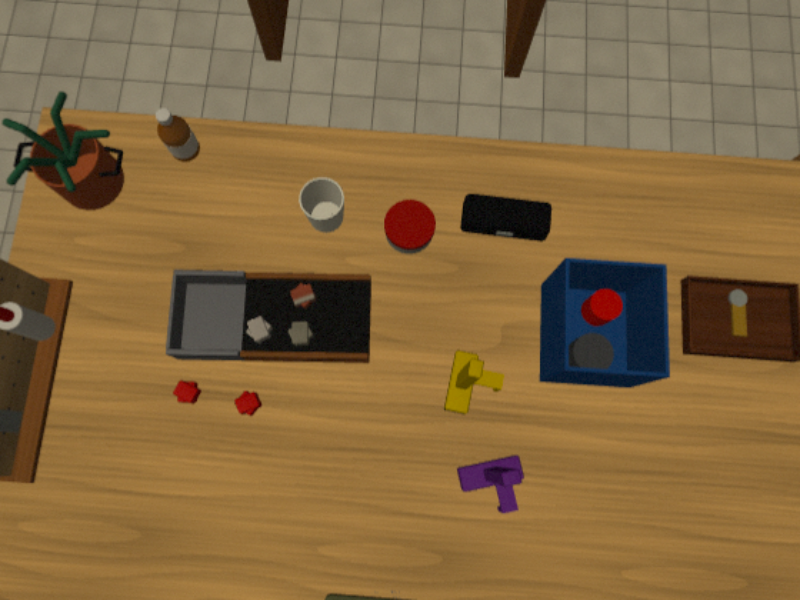

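View pics/side1.png

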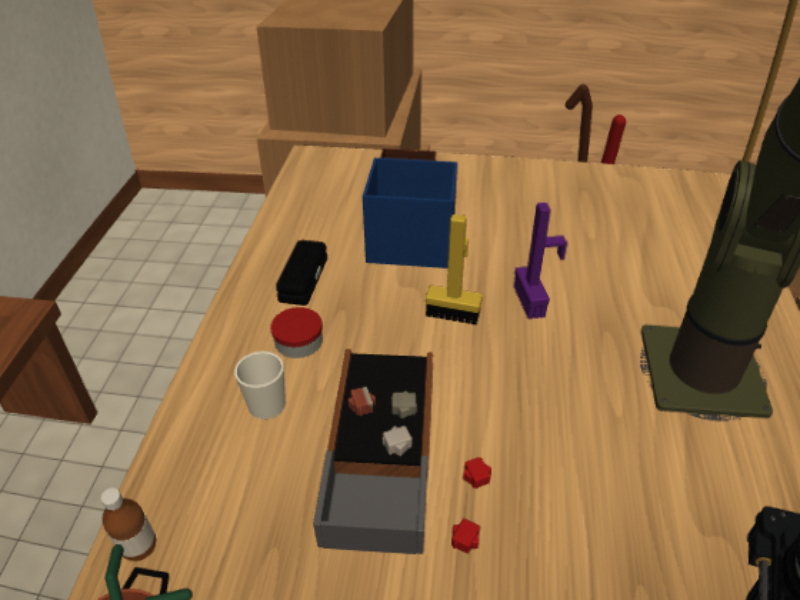

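The top view shows the deck at about (245-370, 275-360) with the pan to its left, and the three stones at (302,295), (259,329) and (300,333). The yellow brush handle top is at (475,367) with its hook to the right, and the bin is at (541-668, 260-385). I'll enlarge both areas.

```bash
cat > h.py <<'E'
import numpy as np,cv2,pickle
def ray(s,uv):
    K=np.array([[s["fx"],0,s["cx"]],[0,s["fy"],s["cy"]],[0,0,1]])
    p=cv2.undistortPoints(np.array([[uv]],float),K,np.array(s["dist_coeffs"]))[0,0]
    T=s["cam_to_world"];return T[:3,3],T[:3,:3]@np.array([p[0],p[1],1])
def at(s,uv,z):
    o,d=ray(s,uv);return (o+d*(z-o[2])/d[2])[:2]
def proj(s,P):
    K=np.array([[s["fx"],0,s["cx"]],[0,s["fy"],s["cy"]],[0,0,1]]);T=np.linalg.inv(s["cam_to_world"])
    return cv2.projectPoints(np.array(P,float).reshape(-1,1,3),cv2.Rodrigues(T[:3,:3])[0],T[:3,3],K,np.array(s["dist_coeffs"]))[0][:,0]
def load(n):return pickle.load(open(n+".pkl","rb"))
def crop(s,x,y,w,h,k,f):
    cv2.imwrite(f,cv2.resize(s["pixels"][y:y+h,x:x+w,::-1],None,fx=k,fy=k,interpolation=cv2.INTER_CUBIC))
E
python3 - <<'E'
from h import *
s=load("top")
crop(s,300,170,180,130,4.4,"pics/c_bin.png")
crop(s,110,180,160,80,5,"pics/c_deck.png")
E
```

```text
(no output)
```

View pics/c_bin.png

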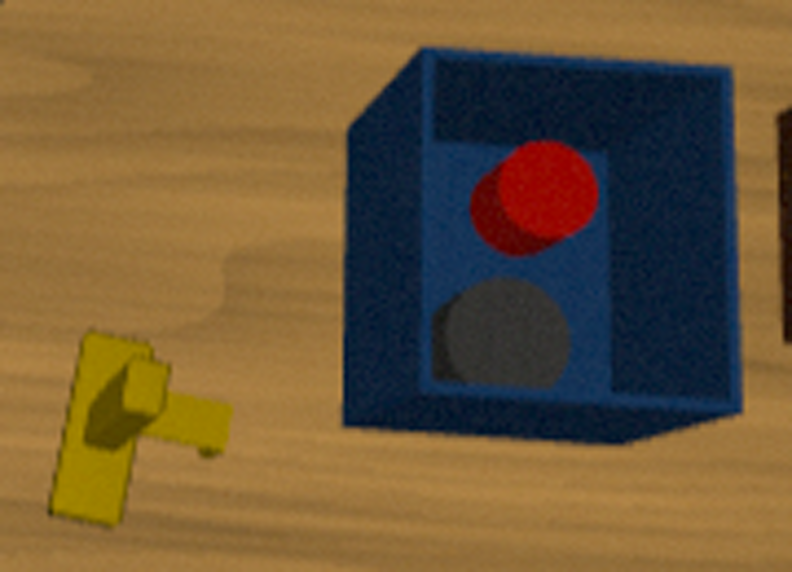

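View pics/c_deck.png

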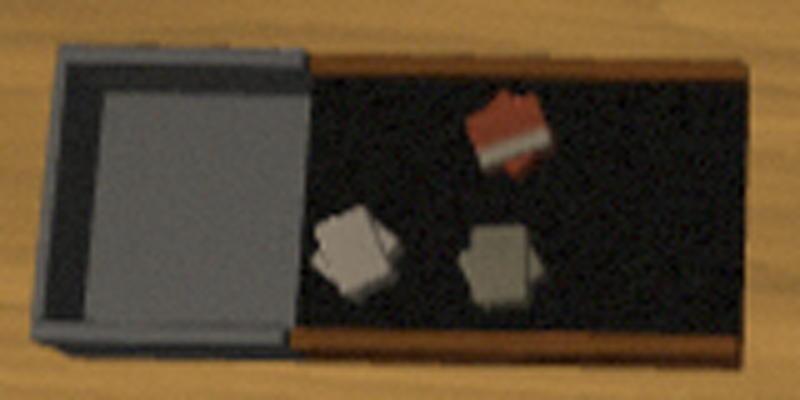

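In the bin crop, the rim corners are at (424,47), (733,67), (742,410) and (422,394), and the handle top is at (146,386). The head top corners are (90,331), (155,343), (120,527) and (50,514). In the deck crop, the pan rim's outer corners are (60,46) and (32,340), and the deck's open end runs from (748,62) to (741,360). The stones are at (510,132), (357,250) and (502,265).

Run:
```python
from h import *
np.set_printoptions(precision=4,suppress=True)
s=load("top")
B=lambda x,y,z:at(s,(300+(x+.5)/4.4-.5,170+(y+.5)/4.4-.5),z)
D=lambda x,y,z:at(s,(110+(x+.5)/5-.5,180+(y+.5)/5-.5),z)
b=[B(*p,.165) for p in((424,47),(733,67),(742,410),(422,394))]
print("bin",b,np.mean(b,0),[np.linalg.norm(b[i]-b[i-1]) for i in range(4)],[np.degrees(np.arctan2(*(b[i]-b[i-1])[::-1])) for i in range(4)])
h=[B(*p,.05) for p in((90,331),(155,343),(120,527),(50,514))]
print("head",h,np.mean(h,0),[np.linalg.norm(h[i]-h[i-1]) for i in range(4)],[np.degrees(np.arctan2(*(h[i]-h[i-1])[::-1])) for i in range(4)])
print("htop",B(146,386,.225), "hookend",(B(232,405,.147)+B(222,450,.147))/2)
d=[D(60,46,.065),D(748,62,.057),D(741,338,.057),D(741,368,.0),D(32,340,.065)]
print("deck",d,[np.degrees(np.arctan2(*(d[i]-d[j])[::-1])) for i,j in((0,1),(4,2))])
print("deckedge drop",D(310,80,.045),D(296,330,.045), "end",D(747,80,.045),D(741,333,.045))
for n,p in dict(red=(510,132),white=(357,250),grey=(502,265)).items():print(n,D(*p,.069))
```

```text
bin [array([ 0.6603, -0.2431]), array([ 0.6619, -0.4025]), array([ 0.4843, -0.4032]), array([ 0.4801, -0.2447])] [ 0.5717 -0.3234] [np.float64(0.18025852378611432), np.float64(0.15938621025236638), np.float64(0.17766266139923234), np.float64(0.15854742058193877)] [np.float64(0.5104983980248754), np.float64(-89.42431267857394), np.float64(-179.76783380733795), np.float64(91.51493250206221)]
head [array([ 0.5182, -0.0901]), array([ 0.5143, -0.1267]), array([ 0.4113, -0.1122]), array([ 0.4154, -0.0736])] [ 0.4648 -0.1007] [np.float64(0.104177255713535), np.float64(0.036800793457007215), np.float64(0.10399964290469646), np.float64(0.03881585540494126)] [np.float64(-9.113114571126507), np.float64(-96.20099237170642), np.float64(171.99294872623025), np.float64(83.93886023634329)]
htop [ 0.4651 -0.1002] hookend [ 0.4583 -0.1519]
deck [array([0.6187, 0.4127]), array([0.6393, 0.0701]), array([0.4996, 0.0618]), array([0.4927, 0.063 ]), array([0.471 , 0.4035])] [np.float64(93.4311701495187), np.float64(94.78343576347558)]
deckedge drop [0.6161 0.2912] [0.4884 0.2818] end [0.6332 0.0705] [0.5039 0.0626]
red [0.5911 0.1834]
white [0.5265 0.2513]
grey [0.5245 0.1802]
```

>>> {"op": "step_arm", "data": {
  "steps": [
    [0, 0, -4, 0, 0, 0, -1],
    [0, 0, -4, 0, 0, 0, -1],
    [-5.4, -1.9, 0, 0, 0, 0, -1],
    [-5.4, -1.9, 0, 0, 0, 0, -1],
    [-5.4, -1.9, 0, 0, 0, 0, -1],
    [-5.4, -1.9, 0, 0, 0, 0, -1],
    [-5.4, -1.9, 0, 0, 0, 0, -1],
    [-5.4, -1.9, 0, 0, 0, 0, -1]
  ],
  "force": 40
}}

```text
clock: 1.1
tool_pos: [0.4301, 0.4255, 0.3028]
eef_rot: [0.111, 0.994, -0.0, -0.0]
contact_force: [0.4, 0.1, -0.3]
opening: 0.996
finger_force: 0.0
```

```bash
cat > g.py <<'E'
# usage: g.py x y z yaw_deg : remaining travel in tool axes (cm) and turn (deg) so that tool y points at yaw+90
import sys,numpy as np
from plant import r
from scipy.spatial.transform import Rotation as R
x=np.array([float(v) for v in sys.argv[1:5]]);s=r.get_state()
Q=R.from_quat(s["eef_rot"]);a=np.radians(x[3])
T=R.from_matrix(np.array([[-np.cos(a),-np.sin(a),0],[-np.sin(a),np.cos(a),0],[0,0,-1]]).T.T)
d=x[:3]-s["tool_pos"]
print("t",round(s["clock"],2),"pos",s["tool_pos"].round(4) if hasattr(s["tool_pos"],"round") else s["tool_pos"],"open",round(s["opening"],3),"F",np.round(s["contact_force"],1),"ff",np.round(s["finger_force"],1))
print("shift tool cm",(Q.inv().apply(d)*100).round(2),"if turned first",(T.inv().apply(d)*100).round(2),"turn",np.degrees((Q.inv()*T).as_rotvec()).round(2))
E
python3 g.py .465 -.1 .30 -7.8
```

```text
t 1.1 pos [0.4301 0.4255 0.3028] open 0.996 F [ 0.4  0.1 -0.3] ff 0.0
shift tool cm [-15.01 -50.48   0.3 ] if turned first [-10.59 -51.59   0.28] turn [-0.03 -0.03 -4.96]
```

>>> {"op": "step_arm", "data": {
  "steps": [
    [0, 0, 0, 0, 0, -5, -1],
    [-1.2, -5.8, 0, 0, 0, 0, -1],
    [-1.2, -5.8, 0, 0, 0, 0, -1],
    [-1.2, -5.8, 0, 0, 0, 0, -1],
    [-1.2, -5.8, 0, 0, 0, 0, -1],
    [-1.2, -5.8, 0, 0, 0, 0, -1],
    [-1.2, -5.8, 0, 0, 0, 0, -1],
    [-1.2, -5.8, 0, 0, 0, 0, -1]
  ]
}}

```text
clock: 2.1
tool_pos: [0.457, 0.0113, 0.303]
eef_rot: [0.068, 0.998, 0.0, -0.0]
contact_force: [0.6, -0.8, -0.2]
opening: 1.005
finger_force: 0.0
```

>>> {"op": "step_arm", "data": {
  "steps": [
    [-1.1, -5.5, 0, 0, 0, 0, -1],
    [-1.1, -5.5, 0, 0, 0, 0, -1],
    [0, 0, 0, 0, 0, 0, -1]
  ]
}}

```text
clock: 2.48
tool_pos: [0.4634, -0.1041, 0.3026]
eef_rot: [0.073, 0.997, -0.001, -0.0]
contact_force: [0.5, 0.5, -0.7]
opening: 0.998
finger_force: 0.0
```

```bash
python3 g.py .465 -.1005 .188 -7.8
python3 - <<'E'
from plant import r
from h import *
s=r.snapshot("side");pickle.dump(s,open("side.pkl","wb"))
p=proj(s,[[.465,-.1005,.19],[.465,-.1005,.225],[.465,-.1005,0]]);print(p)
crop(s,240,60,160,120,5,"pics/pre.png")
E
```

```text
t 2.48 pos [ 0.4634 -0.1041  0.3026] open 0.998 F [ 0.5  0.5 -0.7] ff 0.0
shift tool cm [-0.11  0.41 11.46] if turned first [-0.11  0.38 11.46] turn [-0.13 -0.05 -0.52]
[[319.74439243 162.44743613]
 [320.41991029 150.79524056]
 [316.38260279 218.70973968]]
```

View pics/pre.png

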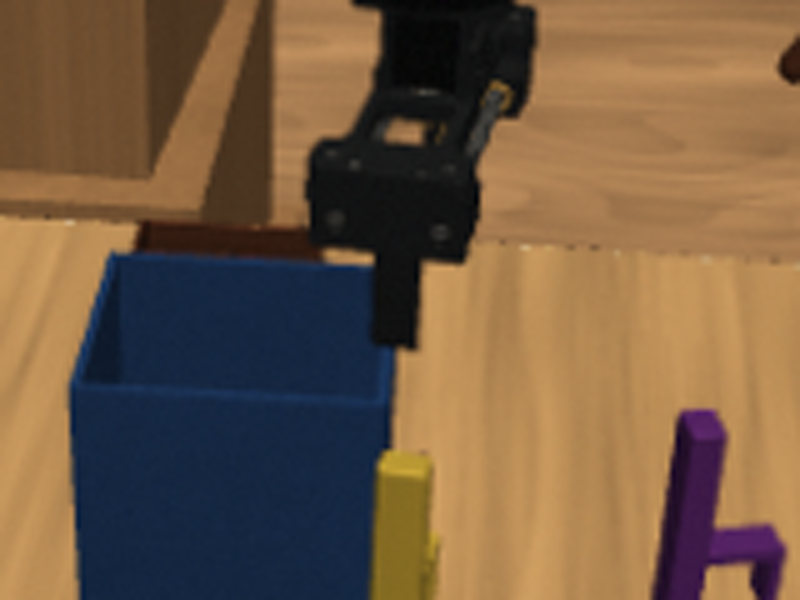

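The crop shows the handle top at about (405,465), which matches the projection. The open fingers are straight above it, so I'll lower and grip.

>>> {"op": "step_arm", "data": {
  "steps": [
    [-0.1, 0.4, 2.4, 0, 0, -0.5, -1],
    [0, 0, 3, 0, 0, 0, -1],
    [0, 0, 3, 0, 0, 0, -1],
    [0, 0, 3, 0, 0, 0, -1],
    [0, 0, 0, 0, 0, 0, -1],
    [0, 0, 0, 0, 0, 0, 1],
    [0, 0, 0, 0, 0, 0, 1],
    [0, 0, 0, 0, 0, 0, 1]
  ],
  "force": 50
}}

```text
clock: 3.52
tool_pos: [0.4663, -0.0949, 0.19]
eef_rot: [0.063, 0.998, -0.0, 0.001]
contact_force: [0.1, -0.3, -0.8]
opening: 0.686
finger_force: 0.0
```

>>> {"op": "step_arm", "data": {
  "steps": [
    [0, 0, 0, 0, 0, 0, 1],
    [0, 0, 0, 0, 0, 0, 1],
    [0, 0, 0, 0, 0, 0, 1]
  ]
}}

```text
clock: 3.9
tool_pos: [0.4657, -0.095, 0.1891]
eef_rot: [0.063, 0.998, 0.0, 0.0]
contact_force: [0.1, 0.3, 0.3]
opening: 0.345
finger_force: 0.0
```

```bash
python3 g.py .465 -.1005 .188 -7.8
```

```text
t 3.9 pos [ 0.4657 -0.095   0.1891] open 0.345 F [0.1 0.3 0.3] ff 0.0
shift tool cm [ 0.   -0.56  0.11] if turned first [-0.   -0.56  0.11] turn [0.   0.   0.53]
```

>>> {"op": "step_arm", "data": {
  "steps": [
    [0, -0.5, 0, 0, 0, 0.5, 0.2],
    [0, 0, 0, 0, 0, 0, 1],
    [0, 0, 0, 0, 0, 0, 1],
    [0, 0, 0, 0, 0, 0, 1],
    [0, 0, 0, 0, 0, 0, 1],
    [0, 0, 0, 0, 0, 0, 1]
  ]
}}

```text
clock: 4.65
tool_pos: [0.4651, -0.0999, 0.189]
eef_rot: [0.068, 0.998, -0.0, -0.0]
contact_force: [-0.5, -0.1, -0.7]
opening: 0.225
finger_force: 50.0
```

```bash
python3 g.py .465 -.1005 .30 4.2
```

```text
t 4.65 pos [ 0.4651 -0.0999  0.189 ] open 0.225 F [-0.5 -0.1 -0.7] ff 50.0
shift tool cm [ -0.    -0.06 -11.1 ] if turned first [ 1.00e-02 -6.00e-02 -1.11e+01] turn [-0.000e+00 -1.000e-02 -1.196e+01]
```

>>> {"op": "step_arm", "data": {
  "steps": [
    [0, 0, -2, 0, 0, 0, 1],
    [0, 0, -4, 0, 0, 0, 1],
    [0, 0, -4, 0, 0, 0, 1],
    [0, 0, 0, 0, 0, -6, 1],
    [0, 0, 0, 0, 0, -6, 1],
    [0, 0, 0, 0, 0, 0, 1]
  ]
}}

```text
clock: 5.4
tool_pos: [0.4647, -0.0998, 0.2888]
eef_rot: [-0.036, 0.999, 0.0, -0.0]
contact_force: [-0.8, 0.4, -2.4]
opening: 0.221
finger_force: 50.0
```

```bash
python3 g.py .5659 .1017 .285 4.2
```

```text
t 5.4 pos [ 0.4647 -0.0998  0.2888] open 0.221 F [-0.8  0.4 -2.4] ff 50.0
shift tool cm [-11.57  19.36   0.38] if turned first [-11.57  19.36   0.38] turn [ 0.03 -0.05 -0.02]
```

>>> {"op": "step_arm", "data": {
  "steps": [
    [-2.3, 3.8, 0, 0, 0, 0, 1],
    [-2.3, 3.9, 0, 0, 0, 0, 1],
    [-2.4, 3.9, 0, 0, 0, 0, 1],
    [-2.3, 3.9, 0, 0, 0, 0, 1],
    [-2.3, 3.9, 0, 0, 0, 0, 1],
    [0, 0, 0, 0, 0, 0, 1],
    [0, 0, 0, 0, 0, 0, 1]
  ]
}}

```text
clock: 6.28
tool_pos: [0.5658, 0.1013, 0.2884]
eef_rot: [-0.036, 0.999, -0.001, -0.001]
contact_force: [-0.4, -0.7, -2.4]
opening: 0.224
finger_force: 50.0
```

```bash
python3 g.py .5659 .1017 .2355 4.2;python3 - <<'E'
from plant import r
from h import *
s=r.snapshot("side");pickle.dump(s,open("side2.pkl","wb"))
crop(s,220,130,110,100,6,"pics/deck2.png")
E
```

```text
t 6.28 pos [0.5658 0.1013 0.2884] open 0.224 F [-0.4 -0.7 -2.4] ff 50.0
shift tool cm [-0.02  0.05  5.29] if turned first [-0.01  0.04  5.29] turn [-0.08 -0.11 -0.04]
```

View pics/deck2.png

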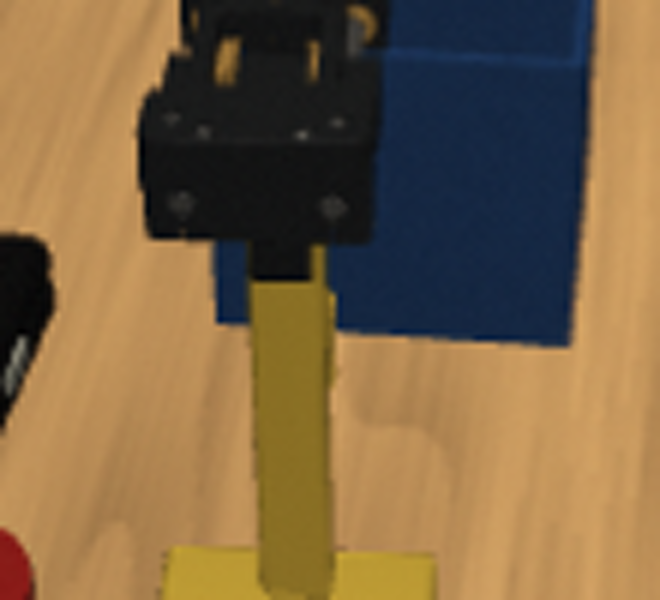

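The brush is held upright, with its head at about (165-435, 550) and square to the deck. I'll lower it onto the deck.

>>> {"op": "step_arm", "data": {
  "steps": [
    [0, 0, 2.5, 0, 0, 0, 1],
    [0, 0, 1.5, 0, 0, 0, 1],
    [0, 0, 0.7, 0, 0, 0, 1],
    [0, 0, 0.3, 0, 0, 0, 1],
    [0, 0, 0.3, 0, 0, 0, 1],
    [0, 0, 0, 0, 0, 0, 1]
  ]
}}

```text
clock: 7.08
tool_pos: [0.5666, 0.1022, 0.2363]
eef_rot: [-0.037, 0.999, 0.0, 0.0]
contact_force: [0.6, -0.4, -2.5]
opening: 0.224
finger_force: 50.0
```

```bash
python3 g.py .5517 .2962 .2355 4.2;python3 - <<'E'
from plant import r
from h import *
s=r.snapshot("side");pickle.dump(s,open("side2.pkl","wb"))
crop(s,215,210,110,100,6,"pics/deck3.png")
E
```

```text
t 7.08 pos [0.5666 0.1022 0.2363] open 0.224 F [ 0.6 -0.4 -2.5] ff 50.0
shift tool cm [ 0.05 19.46  0.08] if turned first [ 0.06 19.46  0.08] turn [0.01 0.02 0.03]
```

View pics/deck3.png

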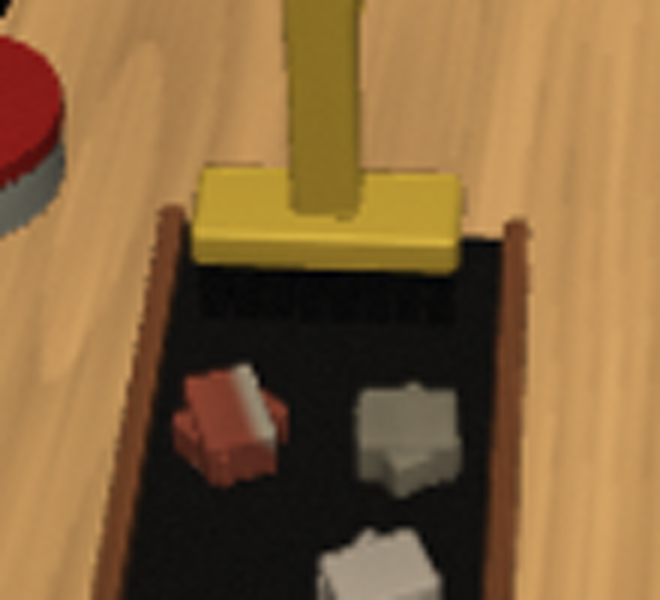

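The bristles span (200-455, 310) on the deck. The lips are at about x=175 and x=500, so the brush sits roughly 3 mm toward the far lip. All three stones lie ahead of it, and I'll sweep with a small correction.

>>> {"op": "step_arm", "data": {
  "steps": [
    [0.25, 0.8, 0.05, 0, 0, 0, 1],
    [0, 1.2, 0, 0, 0, 0, 1],
    [0, 1.2, 0, 0, 0, 0, 1],
    [0, 1.2, 0, 0, 0, 0, 1],
    [0, 1.2, 0, 0, 0, 0, 1],
    [0, 1.2, 0, 0, 0, 0, 1],
    [0, 1.2, 0, 0, 0, 0, 1],
    [0, 1.2, 0, 0, 0, 0, 1]
  ]
}}

```text
clock: 8.12
tool_pos: [0.557, 0.1943, 0.2355]
eef_rot: [-0.037, 0.999, -0.0, -0.0]
contact_force: [-0.0, -1.3, -1.2]
opening: 0.221
finger_force: 50.0
```

>>> {"op": "step_arm", "data": {
  "steps": [
    [0, 1.2, 0, 0, 0, 0, 1],
    [0, 1.2, 0, 0, 0, 0, 1],
    [0, 1.2, 0, 0, 0, 0, 1],
    [0, 1.2, 0, 0, 0, 0, 1],
    [0, 1.2, 0, 0, 0, 0, 1],
    [0, 1.2, 0, 0, 0, 0, 1],
    [0, 1.2, 0, 0, 0, 0, 1],
    [0, 0.8, 0, 0, 0, 0, 1]
  ]
}}

```text
clock: 9.12
tool_pos: [0.5502, 0.2872, 0.2357]
eef_rot: [-0.037, 0.999, 0.001, 0.0]
contact_force: [0.3, 0.0, -1.6]
opening: 0.221
finger_force: 50.0
```

```bash
python3 g.py .5517 .2962 .2355 4.2;python3 - <<'E'
from plant import r
from h import *
s=r.snapshot("side");pickle.dump(s,open("side2.pkl","wb"))
crop(s,210,240,120,150,4,"pics/deck4.png")
E
```

```text
t 9.12 pos [0.5502 0.2872 0.2357] open 0.221 F [ 0.3  0.  -1.6] ff 50.0
shift tool cm [-0.22  0.89  0.02] if turned first [-0.22  0.89  0.02] turn [0.08 0.01 0.09]
```

View pics/deck4.png

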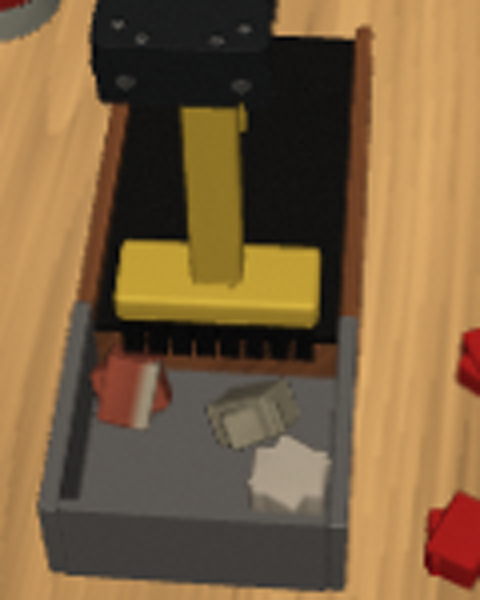

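All three stones look to be in the pan: red (130,390), grey (250,412) and white (290,475). I'll push slightly further to make sure of the red one, then lift.

>>> {"op": "step_arm", "data": {
  "steps": [
    [-0.1, 0.7, 0, 0, 0, 0, 1],
    [0, 0.7, 0, 0, 0, 0, 1],
    [0, 0, 0, 0, 0, 0, 1],
    [0, -1, 0, 0, 0, 0, 1],
    [0, -1, -3, 0, 0, 0, 1],
    [0, -3, -4, 0, 0, 0, 1],
    [0, -5, -3, 0, 0, 0, 1],
    [0, -5, 0, 0, 0, 0, 1]
  ]
}}

```text
clock: 10.18
tool_pos: [0.5632, 0.1485, 0.3379]
eef_rot: [-0.037, 0.999, 0.001, 0.003]
contact_force: [-0.2, -1.0, -2.5]
opening: 0.222
finger_force: 50.0
```

```bash
python3 g.py .57 -.13 .365 0.7;python3 - <<'E'
from plant import r
from h import *
s=r.snapshot("top");a=s["pixels"].astype(int)
R,G,B=a[...,0],a[...,1],a[...,2]
# find reddish-brown stone in pan crop
m=((R-G>45)&(R-B>45)).astype(np.uint8)
for nm,(x0,y0,x1,y1) in dict(pan=(118,188,170,252),deck=(174,196,258,246)).items():
    n,l,st,c=cv2.connectedComponentsWithStats(m[y0:y1,x0:x1])
    for i in range(1,n):
        if st[i,4]>8:
            uv=c[i]+[x0,y0];print(nm,st[i],uv.round(1),at(s,uv,.03),at(s,uv,.069))
pickle.dump(s,open("top2.pkl","wb"))
b=cv2.resize(s["pixels"][170:270,100:280,::-1],None,fx=4,fy=4,interpolation=cv2.INTER_CUBIC)
cv2.imwrite("pics/top2.png",b)
E
```

```text
t 10.18 pos [0.5632 0.1485 0.3379] open 0.222 F [-0.2 -1.  -2.5] ff 50.0
shift tool cm [  1.35 -27.82  -2.75] if turned first [ -0.34 -27.85  -2.71] turn [0.09 0.34 3.51]
pan [ 0  3  3  7 12] [118.8 194. ] [0.61367111 0.43104094] [0.60383667 0.41612911]
```

View pics/top2.png

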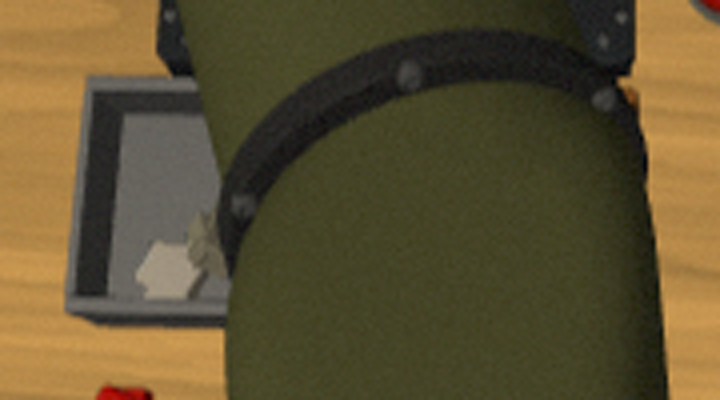

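The arm hides half the pan. White and grey are visible inside it at (170,270) and (205,240). I'll go toward the bin and check the red one from there.

>>> {"op": "step_arm", "data": {
  "steps": [
    [0, 0, 0, 0, 0, 3.5, 1],
    [0, -4.5, 0, 0, 0, 0, 1],
    [0, -5, 0, 0, 0, 0, 1],
    [0, -5, 0, 0, 0, 0, 1],
    [-0.3, -5, 0, 0, 0, 0, 1],
    [0, -5, 0, 0, 0, 0, 1],
    [0, -5, 0, 0, 0, 0, 1],
    [0, -3.5, 0, 0, 0, 0, 1]
  ]
}}

```text
clock: 11.22
tool_pos: [0.5678, -0.1838, 0.3348]
eef_rot: [-0.005, 1.0, -0.001, -0.0]
contact_force: [-0.0, -0.3, -1.8]
opening: 0.217
finger_force: 50.0
```

>>> {"op": "step_arm", "data": {
  "steps": [
    [0, 0, 0, 0, 0, 0, 1],
    [0, 0, 0, 0, 0, 0, 1]
  ]
}}

```text
clock: 11.48
tool_pos: [0.5685, -0.1791, 0.3351]
eef_rot: [-0.007, 1.0, 0.001, -0.0]
contact_force: [0.3, 1.8, -1.5]
opening: 0.225
finger_force: 50.0
```

```bash
python3 g.py .57 -.2177 .28 0.7;python3 - <<'E'
from plant import r
from h import *
s=r.snapshot("side");t=r.snapshot("top")
D=lambda x,y:np.array([.5604,.1765])+np.array([[.9973,-.0732],[.0732,.9973]])@[x,y]
for s,nm in((s,"side"),(t,"top")):
    a=s["pixels"].astype(int)
    pan=proj(s,[[*D(x,y),.0065] for x,y in((-.065,.11),(.065,.11),(.065,.228),(-.065,.228))])
    deck=proj(s,[[*D(x,y),.05] for x,y in((-.062,-.1),(.062,-.1),(.062,.1),(-.062,.1))])
    for k,P in(("pan",pan),("deck",deck)):
        M=np.zeros(a.shape[:2],np.uint8);cv2.fillPoly(M,[P.astype(np.int32)],1)
        red=((a[...,0]-a[...,1]>35)&(M>0)); br=((a.min(2)>110)&(M>0)); 
        for q,m in(("red",red),("bright",br)):
            print(nm,k,q,m.sum(), (at(s,np.argwhere(m).mean(0)[::-1],.03 if k=="pan" else .07)).round(3) if m.any() else "")
import os
a=s["pixels"]
S=r.snapshot("side")["pixels"]
L=cv2.resize(S[80:200,230:350,::-1],(480,480),interpolation=cv2.INTER_CUBIC)
Rr=cv2.resize(t["pixels"][180:260,110:180,::-1],(315,360),interpolation=cv2.INTER_CUBIC)
o=np.zeros((480,800,3),np.uint8);o[:,:480]=L;o[:360,485:]=Rr
cv2.imwrite("pics/mix.png",o)
E
```

```text
t 11.47 pos [ 0.5685 -0.1791  0.3351] open 0.225 F [ 0.3  1.8 -1.5] ff 50.0
shift tool cm [-0.1  -3.87  5.5 ] if turned first [-0.1  -3.86  5.51] turn [ 0.09 -0.03  0.06]
side pan red 249 [0.593 0.322]
side pan bright 228 [0.504 0.361]
side deck red 12 [0.58  0.096]
side deck bright 0 
top pan red 133 [0.583 0.316]
top pan bright 140 [0.506 0.358]
top deck red 0 
top deck bright 0
```

>>> {"op": "step_arm", "data": {
  "steps": [
    [-0.1, -1.5, 0, 0, 0, 0, 1],
    [0, -1.5, 0, 0, 0, 0, 1],
    [0, -0.8, 0, 0, 0, 0, 1],
    [0, 0, 0, 0, 0, 0, 1],
    [0, 0, 0, 0, 0, 0, 1]
  ]
}}

```text
clock: 12.25
tool_pos: [0.5702, -0.2175, 0.3356]
eef_rot: [-0.007, 1.0, 0.0, 0.0]
contact_force: [-0.3, -0.2, -2.4]
opening: 0.224
finger_force: 50.0
```

```bash
python3 g.py .57 -.2177 .214 0.7;python3 - <<'E'
from plant import r
from h import *
s=r.snapshot("side");t=r.snapshot("top");pickle.dump((s,t),open("pre.pkl","wb"))
# numeric check of the bin's +y rim edge in the side view: vertical column brightness jumps between bin wall and rim
for x in(.50,.52,.63,.645):
    p=proj(s,[[x,-.2437,.165],[x,-.2437,0]]);u=int(round(p[0,0]));v=p[0,1]
    col=s["pixels"][:,u-1:u+2].astype(int).mean(1);vs=range(int(v)-7,int(v)+8)
    print(x,"rim v",v.round(1),"base v",p[1,1].round(1),[(k,int(col[k,2])) for k in vs])
# lower edge of bin wall
    b=p[1,1];print("   base",[(k,int(col[k,2]-col[k,0])) for k in range(int(b)-5,int(b)+6)])
E
```

```text
t 12.25 pos [ 0.5702 -0.2175  0.3356] open 0.224 F [-0.3 -0.2 -2.4] ff 50.0
shift tool cm [ 0.02 -0.03 12.16] if turned first [ 0.02 -0.02 12.16] turn [0.05 0.   0.07]
0.5 rim v 139.5 base v 186.2 [(132, 65), (133, 64), (134, 65), (135, 65), (136, 65), (137, 65), (138, 66), (139, 75), (140, 81), (141, 71), (142, 65), (143, 64), (144, 64), (145, 63), (146, 65)]
   base [(181, 44), (182, 43), (183, 43), (184, 43), (185, 43), (186, 43), (187, 2), (188, -101), (189, -103), (190, -104), (191, -104)]
0.52 rim v 139.1 base v 185.7 [(132, 59), (133, 55), (134, 53), (135, 52), (136, 51), (137, 49), (138, 48), (139, 57), (140, 54), (141, 51), (142, 51), (143, 51), (144, 52), (145, 53), (146, 54)]
   base [(180, 43), (181, 44), (182, 43), (183, 43), (184, 44), (185, 42), (186, 43), (187, -74), (188, -102), (189, -103), (190, -103)]
0.63 rim v 136.7 base v 183.1 [(129, 55), (130, 55), (131, 53), (132, 53), (133, 50), (134, 48), (135, 46), (136, 53), (137, 64), (138, 54), (139, 46), (140, 46), (141, 49), (142, 53), (143, 55)]
   base [(178, 42), (179, 42), (180, 42), (181, 42), (182, 42), (183, 44), (184, -19), (185, -97), (186, -99), (187, -98), (188, -99)]
0.645 rim v 136.3 base v 182.7 [(129, 63), (130, 58), (131, 55), (132, 50), (133, 45), (134, 44), (135, 44), (136, 59), (137, 76), (138, 68), (139, 64), (140, 65), (141, 63), (142, 63), (143, 63)]
   base [(177, 42), (178, 41), (179, 42), (180, 43), (181, 42), (182, 42), (183, 43), (184, -65), (185, -92), (186, -93), (187, -94)]
```

>>> {"op": "step_arm", "data": {
  "steps": [
    [0, 0.2, 2, 0, 0, 0, 1],
    [0, 0, 3, 0, 0, 0, 1],
    [0, 0, 3, 0, 0, 0, 1],
    [0, 0, 2, 0, 0, 0, 1],
    [0, 0, 1, 0, 0, 0, 1],
    [0, 0, 0, 0, 0, 0, 1],
    [0, 0, 0, 0, 0, 0, 1]
  ]
}}

```text
clock: 13.22
tool_pos: [0.5709, -0.2161, 0.2266]
eef_rot: [-0.006, 1.0, -0.0, 0.001]
contact_force: [0.3, 0.2, -1.8]
opening: 0.217
finger_force: 50.0
```

>>> {"op": "step_arm", "data": {
  "steps": [
    [0, 0, 0.4, 0, 0, 0, 1],
    [0, 0, 0.4, 0, 0, 0, 1],
    [0, 0, 0, 0, 0, 0, 1]
  ]
}}

```text
clock: 13.6
tool_pos: [0.5698, -0.216, 0.2172]
eef_rot: [-0.006, 1.0, 0.0, -0.0]
contact_force: [-0.2, 0.3, -2.1]
opening: 0.224
finger_force: 50.0
```

```bash
python3 g.py .57 -.2155 .214 0.7
```

```text
t 13.6 pos [ 0.5698 -0.216   0.2172] open 0.224 F [-0.2  0.3 -2.1] ff 50.0
shift tool cm [-0.02  0.05  0.32] if turned first [-0.02  0.05  0.32] turn [ 0.02 -0.04  0.03]
```

>>> {"op": "step_arm", "data": {
  "steps": [
    [0, 0, 0.15, 0, 0, 0, 1],
    [0, 0, 0.15, 0, 0, 0, 1],
    [0, 0, 0, 0, 0, 0, 1]
  ]
}}

```text
clock: 13.98
tool_pos: [0.57, -0.216, 0.2144]
eef_rot: [-0.006, 1.0, 0.0, -0.0]
contact_force: [-0.0, 1.3, -1.7]
opening: 0.223
finger_force: 50.0
```

```bash
python3 g.py .57 -.2155 .214 0.7
python3 - <<'E'
from plant import r
from h import *
s=r.snapshot("side");t=r.snapshot("top")
L=cv2.resize(s["pixels"][90:210,230:330,::-1],(500,600),interpolation=cv2.INTER_CUBIC)
Rr=cv2.resize(t["pixels"][185:255,112:182,::-1],(290,290),interpolation=cv2.INTER_CUBIC)
o=np.zeros((600,800,3),np.uint8);o[:,:500]=L;o[:290,510:]=Rr
o[300:590,510:]=cv2.resize(t["pixels"][180:270,375:465,::-1],(290,290),interpolation=cv2.INTER_CUBIC)
cv2.imwrite("pics/last.png",o)
E
```

```text
t 13.97 pos [ 0.57   -0.216   0.2144] open 0.223 F [-0.   1.3 -1.7] ff 50.0
shift tool cm [0.   0.05 0.04] if turned first [0.   0.05 0.04] turn [ 0.01 -0.01  0.03]
```

View pics/last.png

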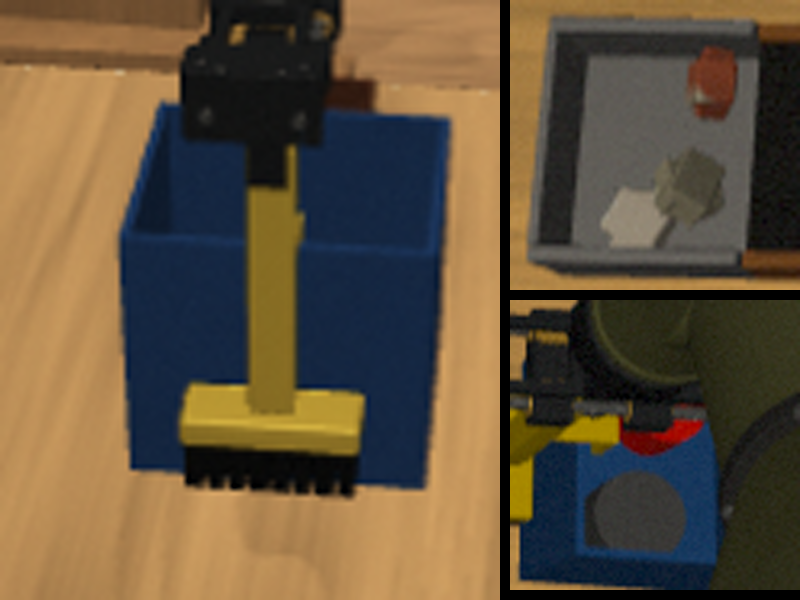

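All three stones lie in the pan. The hook strap crosses the rim at (580-615,430) with its leg inside the bin, and the head is outside. I'll lower until the strap bears on the rim.

>>> {"op": "step_arm", "data": {
  "steps": [
    [0, 0, 0.1, 0, 0, 0, 1],
    [0, 0, 0.1, 0, 0, 0, 1],
    [0, 0, 0, 0, 0, 0, 1]
  ]
}}

```text
clock: 14.45
tool_pos: [0.5705, -0.2159, 0.214]
eef_rot: [-0.006, 1.0, -0.0, 0.001]
contact_force: [-2.7, 1.6, 6.4]
opening: 0.222
finger_force: 50.0
```

>>> {"op": "step_arm", "data": {
  "steps": [
    [0, 0, -0.08, 0, 0, 0, 1],
    [0, 0, 0, 0, 0, 0, 0.5],
    [0, 0, 0, 0, 0, 0, 0.4],
    [0, 0, 0, 0, 0, 0, 0.3],
    [0, 0, 0, 0, 0, 0, 0.1],
    [0, 0, 0, 0, 0, 0, -0.2],
    [0, 0, 0, 0, 0, 0, -0.2],
    [0, 0, 0, 0, 0, 0, -0.2]
  ],
  "force": 10
}}

```text
clock: 15.45
tool_pos: [0.5701, -0.2161, 0.2134]
eef_rot: [-0.006, 1.0, 0.0, 0.0]
contact_force: [0.6, 0.5, 0.1]
opening: 0.597
finger_force: 0.0
```

>>> {"op": "step_arm", "data": {
  "steps": [
    [0, 0, 0, 0, 0, 0, -0.4],
    [0, 0, 0, 0, 0, 0, -0.4],
    [0, 0, 0, 0, 0, 0, -0.4],
    [0, 0, -0.5, 0, 0, 0, -0.4],
    [0, 0, -1, 0, 0, 0, -0.4],
    [0, 0, -1, 0, 0, 0, -0.4]
  ]
}}

```text
clock: 16.2
tool_pos: [0.5704, -0.2161, 0.2394]
eef_rot: [-0.006, 1.0, -0.0, 0.0]
contact_force: [0.3, 0.6, -0.2]
opening: 0.701
finger_force: 0.0
```

>>> {"op": "step_arm", "data": {
  "steps": [
    [0, 0, -3, 0, 0, 0, -0.4],
    [0, 0, -4, 0, 0, 0, -0.4],
    [0, 0, -4, 0, 0, 0, -0.4],
    [0, 4, -2, 0, 0, 0, -0.4],
    [0, 5, 0, 0, 0, 0, -0.4],
    [0, 5, 0, 0, 0, 0, -0.4],
    [0, 5, 0, 0, 0, 0, -0.4],
    [0, 5, 0, 0, 0, 0, -0.4]
  ]
}}

```text
clock: 17.2
tool_pos: [0.5669, 0.0255, 0.3694]
eef_rot: [-0.006, 1.0, 0.0, 0.001]
contact_force: [0.5, 1.1, 0.1]
opening: 0.697
finger_force: 0.0
```

Run:
```python
from plant import r
from h import *
for n in("side","top","side"):
    s=r.snapshot(n);a=s["pixels"].astype(int)
    m=((a[...,0]>100)&(a[...,1]>.75*a[...,0])&(a[...,2]<.35*a[...,0])).astype(np.uint8)
    k,l,st,c=cv2.connectedComponentsWithStats(m)
    print(n,[(list(st[i]),c[i].round(1)) for i in range(1,k) if st[i,4]>25])
    print(" hung-upright prediction: top",proj(s,[[.57,-.2155,.25],[.57,-.2155,.075],[.518,-.1955,.075],[.622,-.1955,.075],[.57,-.1955,.057]]).round(1).tolist())
    if n=="side":
        q=proj(s,[[.57,-.2,.025]])[0].astype(int);print(" black below head:",[(v,a[v,q[0]].tolist()) for v in range(q[1]-10,q[1]+8,2)])
st=r.get_state();print(st["clock"],st["contact_force"])
```

```text
side [([np.int32(266), np.int32(118), np.int32(37), np.int32(62), np.int32(887)], array([284. , 156.7]))]
 hung-upright prediction: top [[283.6, 116.3], [283.7, 169.8], [301.1, 175.2], [264.8, 172.7], [282.9, 179.0]]
 black below head: [(176, [136, 108, 36]), (178, [121, 98, 31]), (180, [10, 8, 6]), (182, [7, 6, 7]), (184, [10, 10, 12]), (186, [34, 26, 18]), (188, [175, 132, 81]), (190, [176, 133, 81]), (192, [178, 133, 81])]
top [([np.int32(368), np.int32(203), np.int32(40), np.int32(45), np.int32(954)], array([383.1, 221.1]))]
 hung-upright prediction: top [[393.3, 209.0], [373.8, 226.1], [365.0, 246.6], [366.2, 204.8], [364.1, 227.0]]
side [([np.int32(266), np.int32(118), np.int32(37), np.int32(62), np.int32(889)], array([284. , 156.7]))]
 hung-upright prediction: top [[283.6, 116.3], [283.7, 169.8], [301.1, 175.2], [264.8, 172.7], [282.9, 179.0]]
 black below head: [(176, [136, 110, 36]), (178, [122, 98, 31]), (180, [10, 10, 8]), (182, [10, 9, 9]), (184, [9, 8, 10]), (186, [34, 26, 17]), (188, [174, 132, 80]), (190, [176, 132, 80]), (192, [178, 134, 81])]
17.35 [-0.06040441 -0.60240167 -0.36303474]
```

```bash
python3 -c "
from plant import r
print(r.finish_job())"
```

```text
the job is handed in; nothing more can be done
None
```

I swept all three stones into the catch pan, hung the yellow brush by its hook on the bin's +y rim with the bristles outside and clear of the ledge, and handed the job in at about 17.4 s of the 54 s allowed.

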